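Open the ratchet bench clamp

ROBOT

A 7-joint arm with a two-finger parallel gripper is mounted at the origin on a cart in front of the work surface, level with it; the furniture and walls round the work are solid. World frame = base frame: x ahead of the robot, y to its left, z up, the work surface at z = 0. Lengths are in m, angles in rad, forces in N, time in s.
With the tool pointing down it reaches from about 0.425 to 1.025 m from the base axis. Payload 9.4 kg.
Tool frame: the origin (TCP) lies at the very end of the fingers, on their centre line; the grasp point (between the pads) lies 19 mm behind it; z points along the fingers, y is the line along which they close (so a half turn about z gives the same grasp; the last joint's range is limited). The gripper opens to 85 mm and grips with 20 to 120 N. Pads are 22 mm wide; open, the fingers measure 114 mm over their backs; the gripper's body (76 mm by 85 mm) begins 54 mm behind the grasp point. The pads swing forward as they close: fully open they stand 13 mm farther back than shut.
Start: joints at [-1.269, 0.599, -0.003, 1.599, 0.002, 0.943, -0.08], TCP at [0.268, 0.674, 0.231] pointing down, gripper open.
Joint ranges: [-2.57, 2.57], [-0.35, 1.97], [-1.29, 1.29], [0.11, 2.56], [-1.05, 4.19], [0.11, 1.86], [-2.63, 2.63]. Speed limits (rad/s): [2.22, 2.22, 3.01, 3.01, 3.14, 3.14, 3.14].

INTERFACE

Orientations are given as a rotation vector (axis times angle).
In Python, from station import ctrl gives the robot as it stands.
- The arm moves only by the tool send_rows, never from a script. Its argument "increments" is a list of rows, each a list of 6 numbers: the shift along the tool's x, y, z in m, then the turn, a rotation vector about the tool's x, y, z in rad. A call has 1 to 12 rows; each row shifts and turns the commanded pose from where the row before left it, along the tool's axes as they then stand; what a row does not reach is not made up. A row lasts 1/8 s, in which the tool goes at most 62.5 mm and 10.7 degrees, less where a joint would pass 70% of its speed; a pose out of reach is approached as far as the arm can. A call with a gripper value outside its range is refused whole. "gripper" is the closure, from 0 (fully open) to 1 (shut), set as the call begins (left out, the last holds). The fingers move at their own pace and stop on an object; the grip force is fixed at half the most. Time passes only in rows, so rows that do not move let the fingers close. It gives the time, the measured TCP pose, the force, the opening and the grip force at its end, in the units of the state.
- ctrl.sense(): the state, without advancing time (a new reading comes with each control period).
- ctrl.snapshot(name): name is "scene" or "top" or "wrist"; returns the picture (384x512x3 uint8, red, green, blue); there is no depth.
- ctrl.get_calibration(name): a dict with "fx", "fy", "cx", "cy" (pixels), "k1" (the pictures are not rectified: a ray, as slopes to the right and down, at radius r is drawn at 1 + k1 r^2 times it, then the intrinsics apply), "position" and "rotation" of the camera in the world. Camera axes: x right, y down, z forward; pixel columns grow to the right and rows downward; lengths in m; the calibration is good to about 2 mm. A picture is of the moment at which its call begins: read the wrist's pose just before it. get_calibration takes no time and is no camera call; for the wrist camera it gives the pose at the moment of the call.
- ctrl.job_done(): hands the job in; it is judged then, once.
The state is a dict: "clock": time; "q": joint angles; "qvel": joint speeds; "tau": joint torques, N m; "position": TCP position; "eef_rot": TCP orientation; "ft_force": force on the tool from outside, world axes, zero at the start; "moment": the same for the moment, N m; "gripper_width": finger opening in m; "gripper_force": force on a finger pad.
Only numpy, scipy, OpenCV 4.12 (cv2) and the standard library are available. Lean on these libraries where they do the work, as an engineer would, in place of code of your own. Each camera call takes 0.05 s, during which the arm holds its last target. There are 200 camera calls.

TASK

Open the ratchet clamp on the bench all the way, so that the brass bush in it is free to be taken out later: with the fingertips press down the release key on the sliding jaw and, keeping it pressed, push the jaw back along its bar until it stands against the end stop. Do not lift or shift the bush, and leave the padlock, the tub and the tape roll where they are.

Things in the scene. Friction and masses are not known exactly. Their poses are not given: they have to be found in the camera images.
- clamp: Ratchet bench clamp, fixed to the bench: dark base plate 104 x 262 x 8 mm (x, y, z) carrying a steel bar and two side rails along its y axis, tops 30 mm above the bench. Origin: centre of the underside, on the bench; z up. The fixed jaw, an upright dark plate 92 wide, 15 thick, top 85 mm above the bench, is at the +y end (its face at y = +115 mm); the low end stop, 42 mm high, is at the -y end. The sliding jaw opens towards the clamp's -y.
- clamp_jaw (a joint): Opening of the sliding jaw in m, the gap between the two jaw faces: 0 shut, 0.130 fully back against the end stop. Starts at 0.045 to 0.085. The jaw slides with about 2.5 N of friction while the release key is down; with the key up, teeth on the bar let it go towards the fixed jaw only, and hold it from going back (after up to 10 mm of play).
- clamp_key (a joint): Travel of the release key in m: 0 up (locked), 0.008 fully down on its stop. It is sprung: about 3 N starts it, 7 N holds it fully down. The teeth are free from about 0.005; it springs up when let go.
- key_top (a point): Centre of the top face of the release key: a ribbed black plastic pad, 52 mm across the bar and 40 mm along it, that rides on the sliding jaw and is pressed straight down. Top 62 mm above the bench when up, 54 mm when down. Free room for the fingers above the key: 66 mm along the bar, from 43 mm on the side of the jaw plate (top 85 mm above the bench) to 23 mm on the side of the thumb stop; open to both sides of the bar.
- thumb_stop (a point): Top centre edge, on the side of the key, of the thumb stop: an upright aluminium block 84 mm wide across the bar and 15 mm thick, top 82 mm above the bench, that rises from the sliding jaw just behind the key (towards the end stop). Its flat upright face looks at the key.
- jaw_face (a point): Top centre of the sliding jaw's face, 85 mm above the bench.
- reducer_bush: Brass hex reducing bush, 30 x 34 x 24 mm, standing loose on the bar close to the fixed jaw, between the jaws. Origin: centre of its underside, 30 mm above the bench.
- padlock: Red padlock lying flat on the bench beyond the clamp, 65 x 36 x 18 mm. Origin on its underside. Bystander.
- white_lid_tub: Low white tub with blue lid, 73 x 108 x 68 mm, standing on the bench beyond the clamp. Origin: centre of its underside. Bystander.
- ptfe_tape: White roll of thread tape, 52 mm across, 12 mm high, lying on the bench on the robot's side of the clamp. Origin: centre of its underside. Bystander.

How it is judged:
By the outcome, as a careful person would: the job done as asked, in the order asked, and still so for the second after the job is handed in, with the robot touching nothing.
It also fails if it takes over 35 s, if anything falls off the work surface, if the arm or the gripper's body presses on something with over 40 N, if the wrist force passes 120 N, or if a joint passes its speed limit or range.

## Working session

There is one attempt and no reset: what is moved stays moved. The work goes in short steps, Python scripts to look and compute and a tool call to move; the robot and the scene stay as the last step left them, time stands still between calls to the robot, and variables do not carry over. Pictures are saved under pics/ and viewed, at most 10 in all, crops included, and the job is handed in when it is done.

Besides the shell and the picture viewer there is one more tool, called after "Call:" as a command line: name --pt "numbers of a row" for each row, then --argument value for the rest. send_rows: Moves the arm, as the interface text tells. Its arguments: {"type":"object","properties":{"increments":{"type":"array"},"gripper":{"type":"number"}},"required":["increments"]}

```bash
mkdir -p pics; python3 - <<'E'
from station import ctrl
import cv2,numpy as np
for n in("scene","top"):
    im=ctrl.snapshot(n);cv2.imwrite(f"pics/{n}0.png",im[:,:,::-1])
    c=ctrl.get_calibration(n);print(n,c)
s=ctrl.sense();print(s["clock"],s["position"],s["eef_rot"],s["ft_force"],s["gripper_width"])
E
```

```text
scene {'fx': 463.3809762042643, 'fy': 463.3809762042643, 'cx': 248.20674994445662, 'cy': 193.66982864233913, 'k1': -0.07182330890134868, 'position': array([-0.0296009 ,  0.48939059,  0.50427322]), 'rotation': array([-1.11602921,  2.12759505, -1.21722746])}
top {'fx': 406.8228663520087, 'fy': 406.8228663520087, 'cx': 255.11682353661038, 'cy': 188.74676949545977, 'k1': -0.0016724370231033605, 'position': array([0.46993841, 0.0574027 , 0.90859355]), 'rotation': array([-2.17043716,  2.15185518, -0.13878999])}
0.1 [0.26795742 0.67320809 0.2304891 ] [-5.91342834e-01 -3.08530340e+00  2.20561388e-03] [-0.20572865  0.52341273  0.08890485] 0.08504994618090103
```

View pics/scene0.png

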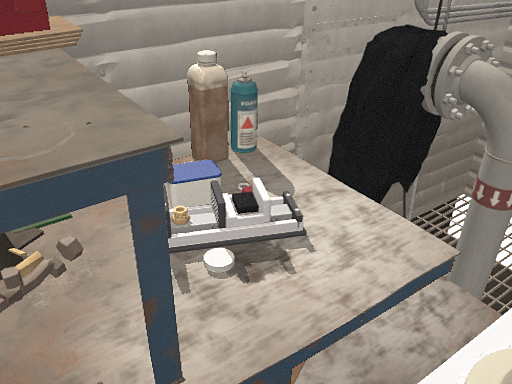

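View pics/top0.png

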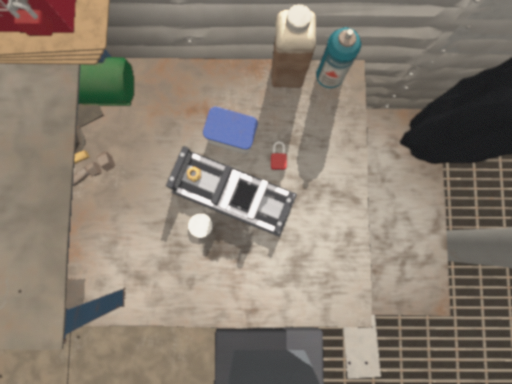

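The scene view shows the clamp at about (235,220), with the fixed jaw on the left, the tape at (219,260) and a raised shelf with its corner at (178,143). In the top view the clamp runs from (180,170) to (285,215), with the key at (243,196), the bush at (193,173), the padlock at (279,158), and the shelf with its blue leg on the left. Next I'll measure the clamp and the shelf.

```bash
cat > h.py <<'E'
from station import ctrl
import cv2,numpy as np
from scipy.spatial.transform import Rotation as R
def ray(n,uv,c=None):
    c=c or ctrl.get_calibration(n)
    K=np.array([[c['fx'],0,c['cx']],[0,c['fy'],c['cy']],[0,0,1]])
    # model: distorted = s*(1+k1 r^2)
    p=cv2.undistortPoints(np.array(uv,float).reshape(-1,1,2),K,np.array([c['k1'],0,0,0,0])).reshape(-1,2)
    d=R.from_rotvec(c['rotation']).apply(np.c_[p,np.ones(len(p))])
    return c['position'],d
def onz(n,uv,z,c=None):
    o,d=ray(n,uv,c);return o+d*((z-o[2])/d[:,2])[:,None]
def tri(u1,u2):
    o1,d1=ray("scene",u1);o2,d2=ray("top",u2);d1=d1[0];d2=d2[0]
    t=np.linalg.lstsq(np.c_[d1,-d2],o2-o1,rcond=None)[0]
    a=o1+t[0]*d1;b=o2+t[1]*d2;return (a+b)/2,np.linalg.norm(a-b)
E
python3 - <<'E'
from h import *
print("shelf corner",tri((178,143),(67,347)))
print("shelf far edge",tri((57,40),(79,66)))
print("leg foot?",onz("top",[(125,295)],0.0), onz("scene",[(165,380)],0))
print("tape",tri((219,256),(200,226)))
im=cv2.imread("pics/top0.png")
cv2.imwrite("pics/topc.png",cv2.resize(im[125:245,150:310],None,fx=5,fy=5,interpolation=cv2.INTER_CUBIC))
im=cv2.imread("pics/scene0.png")
cv2.imwrite("pics/scc.png",cv2.resize(im[150:280,155:315],None,fx=4.6,fy=4.6,interpolation=cv2.INTER_CUBIC))
E
```

```text
shelf corner (array([0.32149507, 0.31437888, 0.32510706]), np.float64(0.006908307837395109))
shelf far edge (array([0.71718452, 0.31367962, 0.34556443]), np.float64(0.006858239383023279))
leg foot? [[0.34602574 0.33361197 0.        ]] [[0.33697135 0.35320916 0.        ]]
tape (array([0.49639138, 0.17197717, 0.01565835]), np.float64(0.0005027142224143642))
```

View pics/topc.png

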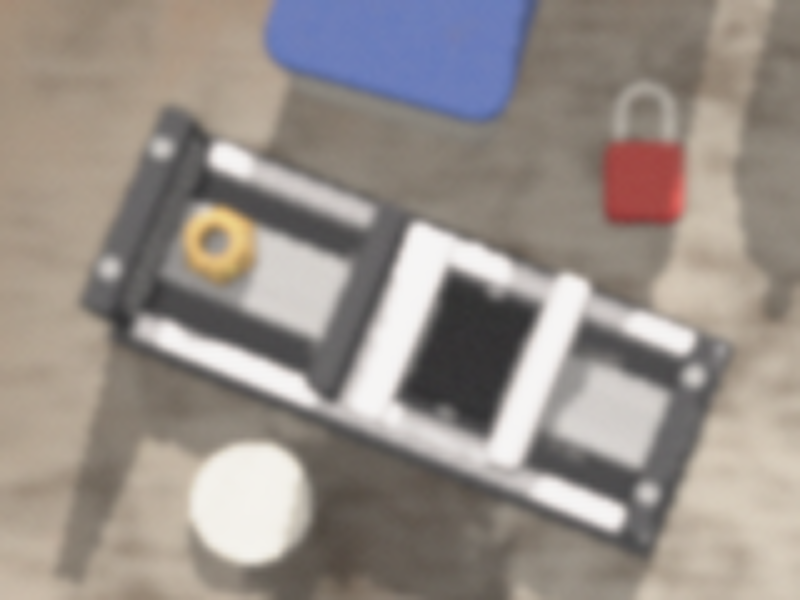

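View pics/scc.png

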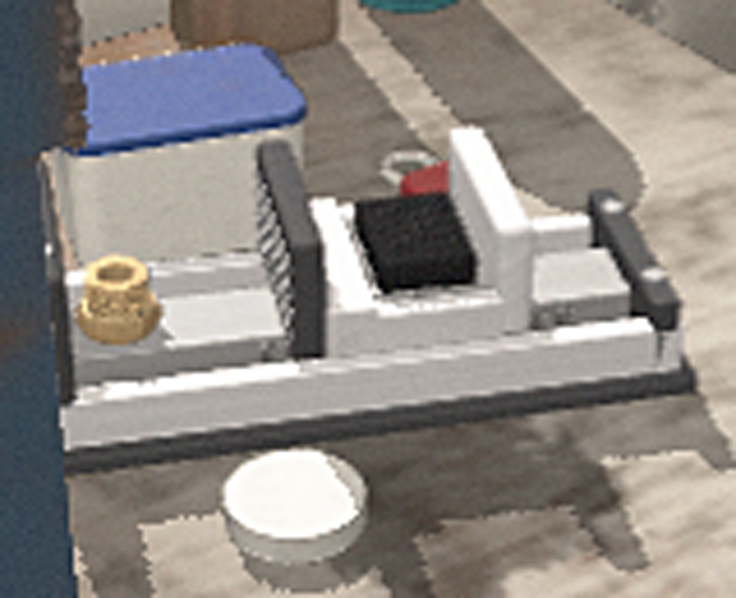

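The crops show the jaw plate near crop (360,300) in the top view, the key at about (470,350), the thumb stop from (575,275) to (505,465), the end stop at (690,440) and the bush at (218,245). Now I'll turn these into metres.

```bash
cat > m.py <<'E'
from h import *
def P(l,z): return onz("top",[(150+(u+.5)/5-.5,125+(v+.5)/5-.5) for u,v in l],z)
if __name__=="__main__":
    np.set_printoptions(precision=4,suppress=True)
    rn=P([(140,330),(625,525)],.03);rf=P([(215,150),(690,345)],.03)
    for r in(rn,rf):
        d=r[0]-r[1];print("rail len",np.linalg.norm(d),"ang",np.degrees(np.arctan2(d[1],d[0])),r.mean(0))
    b=P([(693,375),(648,492)],.042);print("stop bolts",b,b.mean(0))
    k=P([(447,272),(540,297),(490,427),(400,395)],.062);print("key",k,k.mean(0),np.linalg.norm(np.diff(k[[0,1,2,3,0]],axis=0),axis=1))
    t=P([(588,276),(518,466)],.082);t2=P([(556,274),(490,458)],.082)
    print("thumb far edge",t,"near",t2,np.linalg.norm(t[0]-t[1]),t2.mean(0))
    j=P([(383,205),(312,385)],.085);print("jaw face",j,j.mean(0),np.linalg.norm(j[0]-j[1]))
    f=P([(205,130),(125,318)],.085);print("fixed face",f.mean(0))
    base=P([(735,345),(650,552)],.008);print("base end",base,np.linalg.norm(base[0]-base[1]))
    # two-view key & thumb
    s=lambda u,v:(155+(u+.5)/4.6-.5,150+(v+.5)/4.6-.5)
    q=lambda u,v:(150+(u+.5)/5-.5,125+(v+.5)/5-.5)
    print("key 2v far-fixed corner",tri(s(357,200),q(447,272)),"near-thumb",tri(s(475,275),q(490,427)))
    print("thumb 2v far", tri(s(452,132),q(556,274)),"near",tri(s(508,232),q(490,458)))
    d=(rn[0]-rn[1]+rf[0]-rf[1]);th=np.arctan2(d[1],d[0]);u=np.array([np.cos(th),np.sin(th)])
    print("u",u,"along: jaw",j.mean(0)[:2]@u,"fixed",f.mean(0)[:2]@u,"key",k.mean(0)[:2]@u,"thumb",t2.mean(0)[:2]@u,"stop",b.mean(0)[:2]@u,"rails",rn.mean(0)[:2]@u)
E
python3 m.py
```

```text
rail len 0.2265286741056527 ang 68.62912274361166 [0.531  0.1154 0.03  ]
rail len 0.2250262159657126 ang 67.99379474544604 [0.61   0.0861 0.03  ]
stop bolts [[ 0.5536 -0.0184  0.042 ]
 [ 0.5035  0.0008  0.042 ]] [ 0.5286 -0.0088  0.042 ]
key [[0.5943 0.0867 0.062 ]
 [0.584  0.0476 0.062 ]
 [0.5292 0.068  0.062 ]
 [0.5422 0.1057 0.062 ]] [0.5624 0.077  0.062 ] [0.0405 0.0585 0.0399 0.0554]
thumb far edge [[0.5902 0.0281 0.082 ]
 [0.512  0.0562 0.082 ]] near [[0.5909 0.0413 0.082 ]
 [0.5152 0.0676 0.082 ]] 0.08304611834938641 [0.5531 0.0544 0.082 ]
jaw face [[0.6185 0.1126 0.085 ]
 [0.544  0.1401 0.085 ]] [0.5812 0.1264 0.085 ] 0.07936653871813334
fixed face [0.6099 0.2017 0.085 ]
base end [[ 0.5705 -0.0402  0.008 ]
 [ 0.4785 -0.0023  0.008 ]] 0.09946847940988757
key 2v far-fixed corner (array([0.5926, 0.0846, 0.0623]), np.float64(0.005318411108109473)) near-thumb (array([0.5297, 0.068 , 0.0535]), np.float64(0.00029074555631018414))
thumb 2v far (array([0.5896, 0.0395, 0.0812]), np.float64(0.004626325849863875)) near (array([0.5142, 0.0664, 0.0807]), np.float64(0.0032058774691669048))
u [0.3695 0.9292] along: jaw 0.3322079533556505 fixed 0.41279002488975514 key 0.27937736046499956 thumb 0.25496583386446 stop 0.18713853267028951 rails 0.3034366004534122
```

Everything agrees with the given sizes: the clamp's y axis is at about 68.5°, the key is at (0.562,0.077), the thumb face is 24 mm from the key centre, and the opening is about 0.08. The shelf top is at about z 0.34, so I'll lift over it with the fingers shut.

Call:
send_rows --pt "0.02 0 -0.02 0 0 0" --pt "0.02 0 -0.05 0 0 0" --pt "0 0 -0.05 0 0 0" --pt "0 0 -0.05 0 0 0" --pt "0 0 -0.05 0 0 0" --pt "0 0 -0.04 0 0 0" --gripper 1

```text
clock: 0.85
position: [0.2309, 0.6883, 0.4933]
eef_rot: [0.591, 3.085, 0.001]
ft_force: [0.3, 0.4, -0.1]
gripper_width: -0.0004
gripper_force: 0.0
```

Call:
send_rows --pt "-0.038 -0.0324 0 0 0 0" --pt "-0.038 -0.0324 0 0 0 0" --pt "-0.038 -0.0324 0 0 0 0" --pt "-0.038 -0.0324 0 0 0 0" --pt "-0.038 -0.0324 0 0 0 0" --pt "-0.038 -0.0324 0 0 0 0" --pt "-0.038 -0.0324 0 0 0 0" --pt "-0.038 -0.0324 0 0 0 0" --pt "-0.038 -0.0324 0 0 0 0" --pt "-0.038 -0.0324 0 0 0 0" --pt "-0.038 -0.0324 0 0 0 0" --pt "-0.038 -0.0324 0 0 0 0"

```text
clock: 2.35
position: [0.5112, 0.157, 0.4911]
eef_rot: [-0.591, -3.085, 0.0]
ft_force: [1.1, -0.3, -0.1]
gripper_width: -0.0001
gripper_force: 0.0
```

Call:
send_rows --pt "-0.038 -0.0324 0 0 0 0" --pt "-0.038 -0.0324 0 0 0 0" --pt "0 0 0.02 0 0 0.1745" --pt "0 0 0.03 0 0 0.1745" --pt "0 0 0.03 0 0 0.1745" --pt "0 0 0.03 0 0 0.1745" --pt "0 0 0.03 0 0 0.1745" --pt "0 0 0.03 0 0 0.1745" --pt "0 0 0.03 0 0 0.1745" --pt "0 0 0.03 0 0 0.1745" --pt "0 0 0.02 0 0 0.1745" --pt "0 0 0 0 0 0"

```text
clock: 3.85
position: [0.5565, 0.0704, 0.2399]
eef_rot: [-2.598, -1.765, 0.005]
ft_force: [-0.0, 0.7, 0.7]
gripper_width: -0.0
gripper_force: 0.0
```

```bash
python3 - <<'E'
from h import *
np.set_printoptions(precision=4,suppress=True)
s=ctrl.sense();print(s["clock"],s["position"],s["q"],s["ft_force"]);print(R.from_rotvec(s["eef_rot"]).as_matrix())
c=ctrl.get_calibration("wrist")
im=ctrl.snapshot("wrist");cv2.imwrite("pics/w1.png",im[:,:,::-1]);print(c)
import pickle;pickle.dump(c,open("w1.pkl","wb"))
E
```

```text
3.85 [0.5565 0.0704 0.2399] [-0.6441  0.445   0.595   1.993  -0.3395  0.8053 -0.2319] [-0.046   0.6923  0.7178]
[[ 0.3682  0.9297 -0.0032]
 [ 0.9297 -0.3682 -0.0015]
 [-0.0026 -0.0024 -1.    ]]
{'fx': 269.2865778840876, 'fy': 269.2865778840876, 'cx': 258.0410632654055, 'cy': 189.2435891707116, 'k1': -0.02729813087563238, 'position': array([0.5864, 0.1411, 0.3818]), 'rotation': array([ 2.7919, -0.5298, -0.0841])}
```

View pics/w1.png

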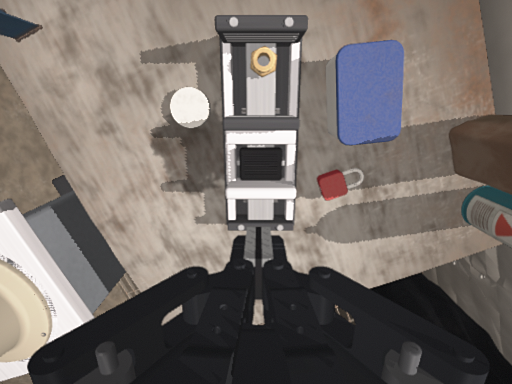

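The wrist view shows the clamp upright in the picture, parallel to the tool's x axis. The key is at about (261,163), the thumb stop's key-side edge at row 187, the jaw face at row 117 and the fingertips at (259,232).

```bash
python3 - <<'E'
from h import *
import pickle
np.set_printoptions(precision=4,suppress=True)
c=pickle.load(open("w1.pkl","rb"));u=np.array([.3682,.9297]);v=np.array([.9297,-.3682]);p=np.array([.5565,.0704])
def q(n,uv,z):
    for a in onz("wrist",uv,z,c): print(n,a,"rel tool x,y:",(a[:2]-p)@u,(a[:2]-p)@v)
q("key",[(240,148),(282,148),(240,180),(282,180)],.062)
q("thumb key edge",[(262,187)],.082);q("thumb sides",[(227,187),(297,187)],.082)
q("jawface",[(261,117)],.085);q("fixed",[(261,41)],.085);q("stop inner/outer",[(261,220),(261,229)],.042)
im=cv2.imread("pics/w1.png")
print(im[120:235,262].mean(1).astype(int)); print(im[163,215:305].mean(1).astype(int)); print(im[192,215:305].mean(1).astype(int))
E
```

```text
key [0.5478 0.1035 0.062 ] rel tool x,y: 0.027623522338528748 -0.020260006969905858
key [0.5943 0.0853 0.062 ] rel tool x,y: 0.027728957592492737 0.029656599984684798
key [0.5326 0.0671 0.062 ] rel tool x,y: -0.011829159524811552 -0.02097171003809213
key [0.5808 0.0482 0.062 ] rel tool x,y: -0.011710868495506958 0.030758752596121073
thumb key edge [0.5566 0.0546 0.082 ] rel tool x,y: -0.014681522269042362 0.005904313931372501
thumb sides [0.5187 0.0695 0.082 ] rel tool x,y: -0.014775159030167663 -0.034852773491639
thumb sides [0.5945 0.0397 0.082 ] rel tool x,y: -0.014585385726277265 0.04665210593452202
jawface [0.5842 0.1286 0.085 ] rel tool x,y: 0.06434629892341279 0.004325442700419927
fixed [0.6109 0.1969 0.085 ] rel tool x,y: 0.13766376884824255 0.003976731278095295
stop inner/outer [ 0.5342 -0.0006  0.042 ] rel tool x,y: -0.0742274266113827 0.005379871036269152
stop inner/outer [ 0.5292 -0.0133  0.042 ] rel tool x,y: -0.0878177025190444 0.005448931205309677
[ 98 100  96  94  94  93  91  92  85  77 125 204 224 253 251 250 249 249
 249 248 247 248 249 232 143 185 200 111  28  28  
[... 376 characters left out ...]
3  74  61  67 142 200 236 238 197 191 193
 188 161 113  96 122 144 113  35  34  41  41  40  39  39  39  41  40  39
  39  40  41  39  40  40  39  39  40  41  39  39  41  41  38  40  39  39
  40  42  40  41  43  41  39  39  40  40  39  39  93 172 209 164 104 169
 241 252 250 251 251 251 230 142  82  63  93 115 116 115 115 118 125 130]
[109 106 106 106 105 104 104 105 103  91 129 199 239 250 250 250 250 250
 249 250 250 250 250 250 250 250 250 250 250 250 250 250 250 250 250 250
 250 250 250 250 250 250 250 250 250 250 250 251 250 250 250 250 250 251
 251 250 250 250 250 250 251 251 251 251 251 251 251 251 251 251 251 251
 251 251 251 251 251 251 252 255 252 176 111 111 114 112 112 115 121 126]
```

Call:
send_rows --pt "0.002 0.005 0.03 0 0 0" --pt "0 0 0.04 0 0 0" --pt "0 0 0.04 0 0 0" --pt "0 0 0.03 0 0 0" --pt "0 0 0.015 0 0 0" --pt "0 0 0.009 0 0 0" --pt "0 0 0 0 0 0" --pt "0 0 0 0 0 0"

```text
clock: 4.9
position: [0.5635, 0.0703, 0.0782]
eef_rot: [2.599, 1.764, 0.002]
ft_force: [-1.0, 0.5, -0.3]
gripper_width: 0.0001
gripper_force: 0.0
```

Call:
send_rows --pt "0 0 0.008 0 0 0" --pt "0 0 0.005 0 0 0" --pt "0 0 0.004 0 0 0" --pt "0 0 0.003 0 0 0" --pt "0 0 0.002 0 0 0" --pt "0 0 0 0 0 0"

```text
clock: 5.65
position: [0.5628, 0.0703, 0.0553]
eef_rot: [-2.599, -1.764, -0.0]
ft_force: [-1.7, 0.9, 6.2]
gripper_width: -0.0002
gripper_force: 2.9
```

Call:
send_rows --pt "0 0 0.002 0 0 0" --pt "0 0 0.001 0 0 0" --pt "0 0 0 0 0 0"

```text
clock: 6.02
position: [0.5629, 0.0702, 0.0538]
eef_rot: [-2.599, -1.763, -0.002]
ft_force: [-5.7, 0.4, 24.2]
gripper_width: -0.0002
gripper_force: 12.1
```

On its stop, with 24 N of force. I'll ease off a little and start sliding.

Call:
send_rows --pt "0 0 -0.0008 0 0 0" --pt "-0.003 0 0 0 0 0" --pt "-0.003 0 0 0 0 0" --pt "-0.003 0 0 0 0 0" --pt "-0.003 0 0 0 0 0" --pt "-0.003 0 0 0 0 0" --pt "-0.003 0 0 0 0 0"

```text
clock: 6.9
position: [0.5566, 0.0545, 0.054]
eef_rot: [-2.598, -1.764, -0.003]
ft_force: [-2.3, 3.6, 14.4]
gripper_width: -0.0
gripper_force: 7.2
```

Call:
send_rows --pt "-0.004 0 0 0 0 0" --pt "-0.004 0 0 0 0 0" --pt "-0.004 0 0 0 0 0" --pt "-0.004 0 0 0 0 0" --pt "-0.004 0 0 0 0 0" --pt "-0.004 0 0 0 0 0" --pt "0 0 0 0 0 0"

```text
clock: 7.78
position: [0.5475, 0.0315, 0.054]
eef_rot: [-2.599, -1.764, -0.002]
ft_force: [-3.1, 1.6, 16.0]
gripper_width: 0.0001
gripper_force: 7.7
```

Call:
send_rows --pt "-0.003 0 0 0 0 0" --pt "-0.003 0 0 0 0 0" --pt "-0.003 0 0 0 0 0" --pt "-0.003 0 0 0 0 0"

```text
clock: 8.28
position: [0.5446, 0.0221, 0.054]
eef_rot: [-2.598, -1.766, -0.006]
ft_force: [2.5, 7.7, 10.6]
gripper_width: 0.0002
gripper_force: 5.4
```

Call:
send_rows --pt "-0.002 0 0.0003 0 0 0" --pt "-0.002 0 0 0 0 0" --pt "0 0 0 0 0 0"

```text
clock: 8.65
position: [0.5438, 0.0192, 0.0539]
eef_rot: [-2.597, -1.767, -0.008]
ft_force: [1.6, 10.3, 13.5]
gripper_width: -0.0003
gripper_force: 8.7
```

```bash
python3 - <<'E'
from h import *
im=ctrl.snapshot("top");cv2.imwrite("pics/top2.png",cv2.resize(im[125:245,150:310,::-1],None,fx=5,fy=5,interpolation=cv2.INTER_CUBIC))
im=ctrl.snapshot("scene");cv2.imwrite("pics/sc2.png",cv2.resize(im[150:280,155:315,::-1],None,fx=4.6,fy=4.6,interpolation=cv2.INTER_CUBIC))
E
```

```text
(no output)
```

View pics/sc2.png

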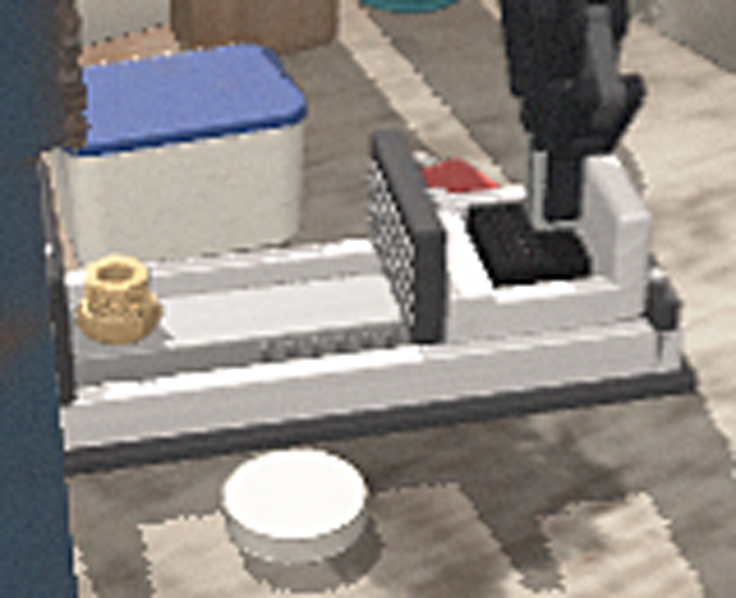

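The scene crop shows the thumb stop at (615,230), nearly at the end stop (662,300). The fingers hold the key down, and the bush hasn't moved. I'll push on until it's firmly against the stop.

Call:
send_rows --pt "-0.002 0 0 0 0 0" --pt "-0.002 0 0 0 0 0" --pt "0 0 0 0 0 0"

```text
clock: 9.12
position: [0.5438, 0.0191, 0.054]
eef_rot: [-2.592, -1.77, -0.013]
ft_force: [5.9, 21.6, 11.2]
gripper_width: 0.0002
gripper_force: 14.9
```

It moved 0 mm for a 4 mm command and the force rose to 22 N, so the jaw is against the end stop. I'll ease the push partly and lift straight up.

Call:
send_rows --pt "0.002 0 0 0 0 0" --pt "0 0 -0.004 0 0 0" --pt "0 0 -0.008 0 0 0" --pt "0.002 0 -0.004 0 0 0" --pt "0.004 0 -0.004 0 0 0" --pt "0 0 -0.02 0 0 0" --pt "0 0 -0.04 0 0 0" --pt "0 0 -0.05 0 0 0" --pt "0 0 -0.05 0 0 0" --pt "0.03 0 -0.03 0 0 0" --pt "0 0 0 0 0 0" --pt "0 0 0 0 0 0"

```text
clock: 10.62
position: [0.5533, 0.0475, 0.2622]
eef_rot: [-2.6, -1.764, 0.002]
ft_force: [-0.4, -1.1, 0.1]
gripper_width: 0.0002
gripper_force: 0.0
```

```bash
python3 - <<'E'
from h import *
import pickle
s=ctrl.sense();print(s["position"],s["ft_force"])
c=ctrl.get_calibration("wrist");pickle.dump(c,open("w2.pkl","wb"))
im=ctrl.snapshot("wrist");cv2.imwrite("pics/w2.png",im[:,:,::-1])
E
```

```text
[0.55326685 0.0474742  0.26218099] [-0.39720787 -1.13607525  0.1181717 ]
```

View pics/w2.png

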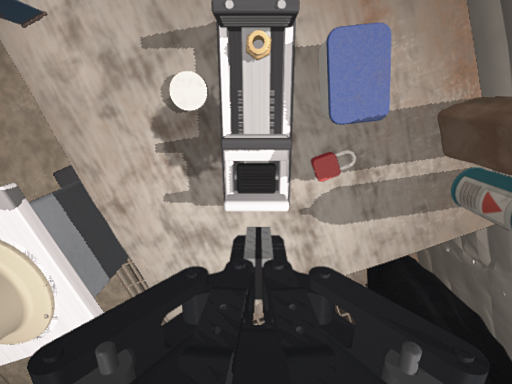

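The wrist view shows the jaw right back: its face is at row ~136, the thumb stop at row 205 covers the end stop, the key at (257,178) is up, and the bush is at (259,44). I'll check the opening and the bush.

```bash
python3 - <<'E'
from h import *
import pickle
np.set_printoptions(precision=4,suppress=True)
u=np.array([.3682,.9297])
for f,fx,jw,th,bu in(("w1",41,117,187,(264,61)),("w2",23,136,203,(259,44))):
    c=pickle.load(open(f+".pkl","rb"))
    a=lambda r,z:onz("wrist",[(260,r)],z,c)[0][:2]@u
    im=cv2.imread(f"pics/{f}.png").astype(int)
    m=((im[:,:,2]-im[:,:,0])>50)&(im[:,:,1]>110);m[80:]=0;m[:,:240]=0;m[:,285:]=0
    yx=np.argwhere(m).mean(0)
    print(f,"jaw",a(jw,.085),"fixed",a(fx,.085),"gap",a(fx,.085)-a(jw,.085),"thumb",a(th,.082),"bush",onz("wrist",[yx[::-1]],.05,c)[0])
    print(im[:40,232].mean(1).astype(int), im[jw-8:jw+8,260].mean(1).astype(int),im[th-8:th+12,260].mean(1).astype(int))
E
```

```text
w1 jaw 0.3346984206007838 fixed 0.40801639923049965 gap 0.07331797862971584 thumb 0.25566724221858367 bush [0.609  0.1834 0.05  ]
[144 144 147 147 149 150 150 150 151 150 150 151 150 153 147  83 101 170
 214 212 209 208 207 206 207 194 141  87  78  72  61  43  40  80  88  64
 112  77 100  71] [208 208 208 208 210 205 148 140  84  80  91  97  98  96  95  94] [ 43  94 149 148 148 150 148 149 169 222 242 246 249 250 251 250 250 250
 247 220]
w2 jaw 0.2900044756494806 fixed 0.4076634195452446 gap 0.11765894389576398 thumb 0.20539379914961153 bush [0.6091 0.1826 0.05  ]
[ 98 149 192 204 208 205 190 163 107  89  81  71  63  47  35  50  91  89
  69  86  76  74  95  72  82  86  50  37  38  37  37  54  66  68  66  67
  67  67  68  67] [206 207 207 208 207 197 141 151 191 180  69  80  93  98  98  95] [149 148 152 150 147 161 205 238 245 249 250 251 251 251 250 238 204 186
 188 189]
```

The jaw face measures 0.290 along the bar, against 0.289 expected at full opening. The thumb stop hasn't moved since the push, and the bush is where it was. I'm handing it in.

```bash
python3 -c "
from station import ctrl
print(ctrl.job_done())"
```

```text
the job is handed in; nothing more can be done
None
```

The ratchet clamp is open all the way: I held the key down and pushed the jaw back until it stood against the end stop, then lifted clear and handed the job in at about 11 s; the bush did not measurably move, and the gripper stayed clear of the padlock, tub and tape.

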